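# Clear the press stand and seat the next lantern post

### The job

Lift the finished lantern by its handle off the press stand and set it down gently, upright and wholly on the cork mat, and let go of it. Then take the tall square post with the tab on its flange out of the rack, push its keyed shaft into the stand's hub, turning until the key slips into the keyway, and keep pushing against the ejector spring until the flange is flush on the hub. Finish while still holding the post and pressing it fully home, and leave the other posts, the glue bottle, the multimeter and the screw bin where they are.

Things in the scene. Friction and masses are not known exactly. Their poses are not given: they have to be found in the camera images.
- lamp: finished hand lantern: white round base 84 mm across and 34 mm high, clear dome, black arched handle on top, 149 mm tall in all, about 0.35 kg; starts standing on the stand, covering the hub. Origin: centre of its underside; z up; y along the handle's top bar
- lamp_handle (a point): centre of the handle's straight top bar, 144 mm above the lantern's underside; the bar is 96 mm long along y, 14 mm wide along x, 10 mm high, with 44 mm of free space below it, uprights at its two ends
- stand: press stand fixed to the table: aluminium block 110 x 110 x 56 mm with a steel hub about 60 mm across in the middle, whose top is 60 mm above the table. Origin: centre of its underside; z up; x points along the keyway
- hub_mouth (a point): centre of the hub's bore at the hub's flat top (60 mm above the table), axes as the stand. The bore is 23.6 mm in diameter; a keyway 7.5 mm wide runs from it along +x, out to 18.5 mm from the centre, as deep as the bore
- ejector (a joint): spring ejector disc inside the hub, travel in m: 0 = up, its face 18 mm below the hub's top; grows as it is pushed down, about 0.012 when the post is fully home, at most 0.016. It pushes back with about 3 N at 0, and 9 N at 0.012, so a post let go springs up
- mat: square cork mat fixed flat on the table beside the stand, 160 x 160 x 3 mm. Origin: centre of its underside; the axes run along its edges
- rack: pale wooden post rack fixed to the table, 76 mm (x) by 250 mm (y), 45 mm high, with three 36 mm through holes on its y axis at -80, 0 and +80 mm; one post in each hole, in any order. Origin: centre of its underside
- post: the post to seat, white plastic, about 0.08 kg, hanging loosely upright in the rack, flange on the rack's top. Shaft below the flange: round, 22 mm in diameter, 30 mm long, nose tapering to 16 mm over the lowest 4 mm. Flange 50 mm across, 6 mm thick. Origin: centre of the nose; z up; x towards the key and tab
- post_grip (a point): middle of the post's square column, 68 mm above its origin; the column is 18 x 18 mm, faces along the post's x and y, 65 mm tall from the flange's top up. The only post with a tall square column
- post_key (a point): lower outer end of the key, 10 mm above the post's origin and 16 mm from its axis along +x. The key is a rib 6 mm wide on the shaft's side, from the flange down 20 mm (the lowest 10 mm of the shaft have none). Right above it a tab 8 mm wide sticks out of the flange to 35 mm from the axis
- post_seat (a point): centre of the flange's underside, 30 mm above the post's origin, axes as the post; fully home it lies on the hub's top, at hub_mouth, with the post's x along the keyway
- round_post: white post with a round column 18 mm thick and 65 mm tall, no tab and no key; stands in the rack; leave it alone. Origin: centre of the underside
- short_post: white post with a square column only 28 mm tall, no tab and no key; stands in the rack; leave it alone. Origin: centre of the underside
- glue: small white glue bottle, 36 mm across, 95 mm tall, behind the stand; leave it alone. Origin: centre of the underside
- meter: blue multimeter lying on the table, 140 x 72 x 32 mm; leave it alone. Origin: centre of the underside
- bin: black open bin of screws, 100 x 140 x 50 mm; leave it alone. Origin: centre of the underside

How it is judged:
By the outcome, as a careful person would: the job done as asked, in the order asked, and still so for the second after the job is handed in, while the arm keeps its last pose, push and grip.
It also fails if it takes over 58 s, if anything falls off the work surface, if the arm or the gripper's body presses on something with over 40 N, if the wrist force passes 120 N, or if a joint passes its speed limit or range.

### The arm

A 6-joint arm with a two-finger parallel gripper is mounted at the origin on the work surface. World frame = base frame: x ahead of the robot, y to its left, z up, the work surface at z = 0. Lengths are in m, angles in rad, forces in N, time in s.
With the tool pointing down it reaches from about 0.4 to 0.925 m from the base axis. Payload 12.5 kg.
Tool frame: the origin (TCP) lies between the finger pads; the fingertips stand 19 mm ahead of it and the grasp point (between the pads) is the TCP; z points along the fingers, y is the line along which they close (so a half turn about z gives the same grasp; the last joint's range is limited). The gripper opens to 95 mm and grips with 3 to 60 N. Pads are 20 mm wide; open, the fingers measure 119 mm over their backs; the gripper's body (75 mm by 180 mm) begins 59 mm behind the grasp point.
Start: joints at [1.032, 0.491, 1.559, -0, 1.092, -0.106], TCP at [0.262, 0.567, 0.234] pointing down, gripper open.
Joint ranges: [-3.1, 3.1], [-0.84, 2.19], [0.05, 2.79], [-1.13, 4.28], [0.06, 2.93], [-2.69, 2.69]. Speed limits (rad/s): [2.22, 2.22, 2.79, 3.14, 3.14, 3.14].

### API

Orientations are given as a unit quaternion [w, x, y, z].
In Python, from rig import ctrl gives the robot as it stands.
- The arm moves only by the shell command python3 jog.py [FORCE], which reads ROWS from standard input. ROWS is a JSON list of rows, 1 to 12 of them, each of 7 numbers: a rotation vector rx, ry, rz in units of 0.2 rad, then dx, dy, dz in units of 5 mm, then the opening from 0.0 (shut) to 1.0 (fully open); each row is the pose to reach, as a shift and turn from the pose commanded when the command began, along the tool's axes at that moment; what a row does not reach only later rows make up. A row lasts 1/10 s, in which the tool goes at most 0.05 m and 0.15 rad, less where a joint would pass 70% of its speed; a pose out of reach is approached as far as the arm can. The fingers move at their own pace and stop on an object; FORCE is the grip in N (left out, the last holds). Time passes only in rows, so rows that do not move let the fingers close. It prints the time, the measured TCP pose, the force, the opening and the grip force at its end. Input that does not fit is refused with a message, and nothing moves.
- ctrl.sense(): the state, without advancing time (a new reading comes with each control period).
- ctrl.camera(name): name is "side" or "top"; returns the picture (384x512x3 uint8, red, green, blue); there is no depth.
- ctrl.camera_model(name): a dict with "mtx" (3x3 intrinsics, pixels), "k1" (the pictures are not rectified: a ray, as slopes to the right and down, at radius r is drawn at 1 + k1 r^2 times it, then the intrinsics apply), "world_to_cam" (4x4, takes a point from world to camera coordinates). Camera axes: x right, y down, z forward; pixel columns grow to the right and rows downward; lengths in m; the calibration is good to about 2 mm. A picture is of the moment at which its call begins. camera_model takes no time and is no camera call.
- ctrl.finish_job(): hands the job in; it is judged then, once.
The state is a dict: "t": time; "joints": joint angles; "joint_vel": joint speeds; "effort": joint torques, N m; "eef_pos": TCP position; "tool_rot": TCP orientation; "contact_force": force on the tool from outside, world axes, zero at the start; "wrist_torque": the same for the moment, N m; "gripper_width": opening from 0.0 (shut) to 1.0 (fully open); "grip_force": force on a finger pad.
Only numpy, scipy, OpenCV 4.12 (cv2) and the standard library are available. Lean on these libraries where they do the work, as an engineer would, in place of code of your own. Each camera call takes 0.05 s, during which the arm holds its last target. There are 200 camera calls.

## Working session

There is one attempt and no reset: what is moved stays moved. The work goes in short steps, Python scripts to look and compute and a shell command to move; the robot and the scene stay as the last step left them, time stands still between calls to the robot, and variables do not carry over. Pictures are saved under pics/ and viewed, at most 10 in all, crops included, and the job is handed in when it is done.

```bash
ls; mkdir -p pics; python3 - <<'E'
from rig import ctrl
import cv2
for n in("side","top"):
    cv2.imwrite(f"pics/{n}0.png",ctrl.camera(n)[:,:,::-1])
    m=ctrl.camera_model(n);print(n,m)
s=ctrl.sense();print(s)
E
```

```text
jog.py
pics
rig.py
side {'mtx': array([[350.96477405,   0.        , 257.17539818],
       [  0.        , 350.96477405, 192.39850489],
       [  0.        ,   0.        ,   1.        ]]), 'k1': -0.07257299726375611, 'world_to_cam': array([[ 0.95166919, -0.30700044,  0.00874577, -0.55903982],
       [-0.14507211, -0.47444287, -0.86824999,  0.20206942],
       [ 0.2707025 ,  0.82501799, -0.49604987,  0.99709805],
       [ 0.        ,  0.        ,  0.        ,  1.        ]])}
top {'mtx': array([[451.65097622,   0.        , 257.40967255],
       [  0.        , 451.65097622, 196.80263145],
       [  0.        ,   0.        ,   1.        ]]), 'k1': -0.04604015569822414, 'world_to_cam': array([[ 0.16359286, -0.9865174 ,  0.00456064, -0.08008332],
       [-0.96232622, -0.16059556, -0.21940219,  0.63673312],
       [ 0.21717649,  0.0315038 , -0.97562384,  1.16267637],
       [ 0.        ,  0.        ,  0.        ,  1.        ]])}
{'t': 0.1, 'joints': array([ 1.03240549e+00,  4.91503923e-01,  1.55942650e+00, -2.02621114e-05,
        1.09172515e+00, -1.05598250e-01]), 'joint_vel': array([-0.00056567, -0.00201053, -0.00011829, -0.00028423, -0.00116638,
       -0.00139392]), 'effort': array([ 2.28660610e-03, -6.13625765e+01, -2.58599514e+01,  6.93748961e-02,
        4.70017421e-02, -5.44874592e-05]), 'eef_pos': array([0.26199839, 0.56719124, 0.23310421]), 'tool_rot': array([-1.59659986e-04,  2.14706770e-01,  9.76678412e-01, -5.06992623e-04]), 'contact_force': array([ 0.36948462,  0.21687949, -0.45196225]), 'wrist_torque': array([-0.02500496,  0.0025539 ,  0.03331666]), 'grip_force': 0.0, 'gripper_width': 0.9976234250895085}
```

View pics/side0.png

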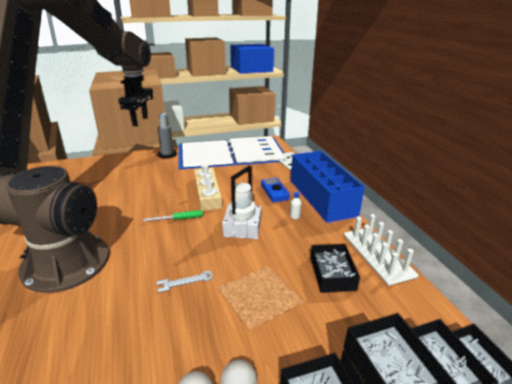

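View pics/top0.png

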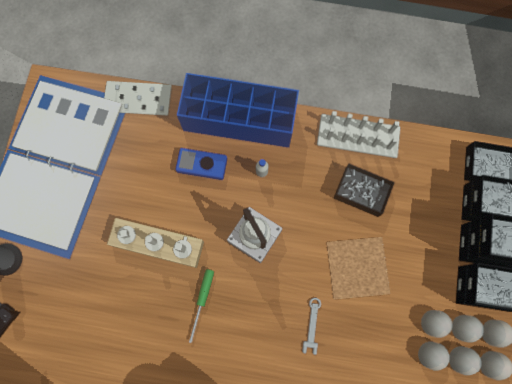

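The side view shows the lantern on the stand at (242,205), the rack at (207,187) and the mat at (260,296). In the top view the stand is at (255,234), the rack at (155,242) with posts at about (125,235), (153,241) and (182,248), and the mat at (358,267). Next I zoom in on the details.

```bash
python3 - <<'E'
import cv2,numpy as np
t=cv2.imread("pics/top0.png");s=cv2.imread("pics/side0.png")
r=lambda im,x,y,w,h,W,H:cv2.resize(im[y:y+h,x:x+w],(W,H),interpolation=cv2.INTER_CUBIC)
a=np.hstack([r(t,100,210,110,60,440,240),r(t,220,200,75,60,300,240)]) # x4
b=np.hstack([r(s,190,160,40,60,240,360),r(s,215,160,50,60,300,360),np.zeros((360,200,3),np.uint8)])
cv2.imwrite("pics/m1.png",np.vstack([a,b]))
E
```

```text
(no output)
```

View pics/m1.png

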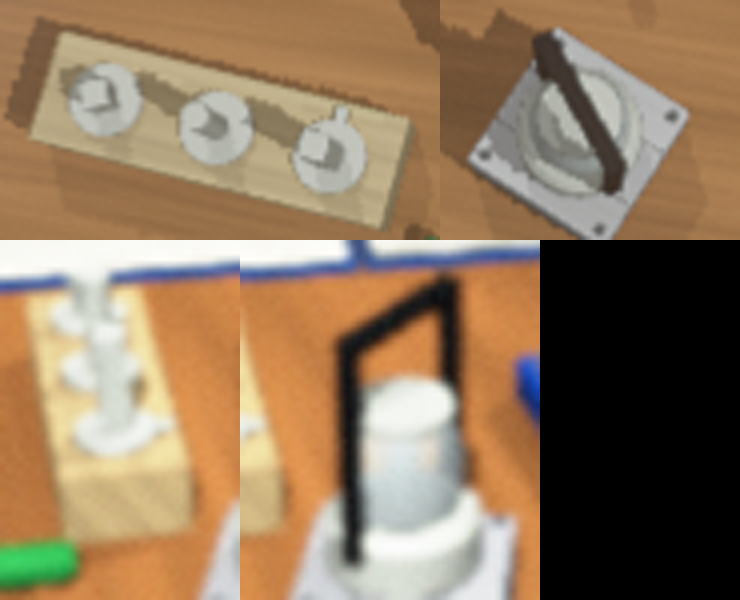

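The tabbed post is the third one, its flange at about (182.5,249) in the top view with the tab at (185,237). It is also the near, tall one in the side view. The handle bar is dark and clear in both views.

```bash
cat > h.py <<'E'
import numpy as np,cv2
from rig import ctrl
M={n:ctrl.camera_model(n) for n in("side","top")}
def und(n,p):
    m=M[n];return cv2.undistortPoints(np.array(p,float).reshape(-1,1,2),m["mtx"],np.array([m["k1"],0,0,0.]))[:,0]
def plane(n,p,z):
    u=und(n,p);T=M[n]["world_to_cam"];R=T[:3,:3];c=-R.T@T[:3,3]
    d=np.c_[u,np.ones(len(u))]@R
    return c+d*((z-c[2])/d[:,2])[:,None]
def tri(ps,pt):
    X=cv2.triangulatePoints(M["side"]["world_to_cam"][:3],M["top"]["world_to_cam"][:3],und("side",ps).T,und("top",pt).T)
    return (X[:3]/X[3]).T
def proj(n,X):
    T=M[n]["world_to_cam"];return cv2.projectPoints(np.array(X,float).reshape(-1,1,3),cv2.Rodrigues(T[:3,:3])[0],T[:3,3],M[n]["mtx"],np.array([M[n]["k1"],0,0,0.]))[0][:,0]
def blob(mask,box):
    x,y,w,h=box;z=np.zeros_like(mask);z[y:y+h,x:x+w]=mask[y:y+h,x:x+w]
    c,_=cv2.findContours(z,cv2.RETR_EXTERNAL,cv2.CHAIN_APPROX_NONE);return max(c,key=cv2.contourArea)
E
python3 - <<'E'
from h import *
np.set_printoptions(precision=4,suppress=True)
t=cv2.imread("pics/top0.png");s=cv2.imread("pics/side0.png")
d=(t.max(2)<80).astype(np.uint8); c=blob(d,(240,203,35,50));R=cv2.minAreaRect(c);print("top bar",R,cv2.boxPoints(R))
d=(s.max(2)<80).astype(np.uint8); sub=d[163:220,228:258]
for r in sub: print("".join(".#"[v] for v in r))
# handle bar by hand
B=tri([(232.8,177.2),(249.5,168.5)],[(246.5,210),(263,241)])
print("bar ends",B)
# column top, flange
print("coltop",tri([(208,175)],[(178.75,246.25)]))
for z in(.051,): print("flange",plane("top",[(182.3,248.7),(185.2,237.5),(153.7,242),(125.7,235)],z))
print("flange tri",tri([(208.6,192)],[(182.3,248.7)]))
h=cv2.cvtColor(t,cv2.COLOR_BGR2HSV)
lab=cv2.cvtColor(t,cv2.COLOR_BGR2HSV); print(h[265,357],h[300,310],h[265,320],h[220,215],h[235,235],h[240,170])
print("stand",plane("top",[(227.5,240),(248.5,207.5),(282.5,228),(261,261)],.056))
print("mat",plane("top",[(327,240),(383,237),(389,294),(333,298)],.003))
print("mat side",plane("side",[(221,291),(267,268),(302,298),(258,326)],.003))
E
```

```text
top bar ((254.20001220703125, 227.60003662109375), (42.41987609863281, 7.442083358764648), 60.2551155090332) [[240.4462 211.0308]
 [246.9077 207.3385]
 [267.9539 244.1693]
 [261.4923 247.8616]]
..............................
..............................
..............................
....................##........
...................####.......
.................######.......
................#######.......
..............#########.......
............###########.......
...........######...###.......
.........######......##.......
........######.......##.......
......######.........##.......
....#######..........###......
....#####............##.......
...#####.............##.......
....###..............##.......
....##...............##.......
....##...............##.......
....##...............##.......
....###..............##.......
....###.......................
....###.......................
....###.......................
....###.......................
....###.......................
....###.......................
....###.......................
....###.......................
....###
[... 826 characters left out ...]
...
..............................
bar ends [[ 0.5511  0.0472  0.1774]
 [ 0.5301 -0.0157  0.2285]]
coltop [[0.4696 0.2023 0.1143]]
flange [[0.47   0.2033 0.051 ]
 [0.5012 0.2015 0.051 ]
 [0.4749 0.2838 0.051 ]
 [0.4809 0.3636 0.051 ]]
flange tri [[0.4693 0.2046 0.0444]]
[ 15 112 160] [ 18  23 131] [ 15 135 162] [ 14 134 114] [ 20   6 131] [ 20  83 135]
stand [[ 0.513   0.0862  0.056 ]
 [ 0.6108  0.0452  0.056 ]
 [ 0.5699 -0.0557  0.056 ]
 [ 0.472  -0.0124  0.056 ]]
mat [[ 0.5651 -0.1871  0.003 ]
 [ 0.5996 -0.3437  0.003 ]
 [ 0.444  -0.3773  0.003 ]
 [ 0.4084 -0.2248  0.003 ]]
mat side [[ 0.4099 -0.2444  0.003 ]
 [ 0.553  -0.1966  0.003 ]
 [ 0.6009 -0.3298  0.003 ]
 [ 0.4672 -0.3789  0.003 ]]
```

```bash
python3 - <<'E'
from h import *
np.set_printoptions(precision=4,suppress=True)
t=cv2.imread("pics/top0.png")
B=tri([(232.8,177.2),(249.5,168.5)],[(263.8,242),(247,212)]);print("bar ends",B,B.mean(0),np.linalg.norm(B[0]-B[1]))
d=(t.max(2)<80).astype(np.uint8)[200:255,235:275]
for r in d: print("".join(".#"[v] for v in r))
C=np.array([.541,.0155,.205]);u=np.array([.44,.9,0])*0
for y in(1.0,1.1,1.2): print(y,proj("top",[C+.048*np.array([np.cos(y),np.sin(y),0]),C-.048*np.array([np.cos(y),np.sin(y),0])]).round(1).tolist(),proj("side",[C+.048*np.array([np.cos(y),np.sin(y),0]),C-.048*np.array([np.cos(y),np.sin(y),0])]).round(1).tolist())
E
```

```text
bar ends [[ 0.5061 -0.012   0.2055]
 [ 0.5723  0.0398  0.2003]] [0.5392 0.0139 0.2029] 0.0841119097994407
........................................
........................................
........................................
........................................
........................................
........................................
........................................
........................................
........................................
.........####...........................
........######..........................
........#######.........................
.........######.........................
.........######.........................
.........#######........................
.........#######........................
.........########.......................
.........#########......................
..........#########.....................
..........#########.....................
..............#####.....................
...............#####....................
...............#####....................
................#####...................
..........
[... 770 characters left out ...]
.........................#####.........
..........................####..........
..........................####..........
..........................####..........
..........................###...........
........................................
........................................
........................................
........................................
........................................
........................................
........................................
1.0 [[240.2, 212.3], [269.9, 238.9]] [[246.0, 165.3], [236.6, 179.0]]
1.1 [[238.9, 213.8], [271.1, 237.3]] [[244.5, 165.1], [238.2, 179.1]]
1.2 [[237.8, 215.4], [272.3, 235.7]] [[243.0, 165.0], [239.9, 179.2]]
```

```bash
cat >> h.py <<'E'
from scipy.spatial.transform import Rotation as Ro
def go(pos,yaw):
    """tool-frame row to reach pos with tool x at world yaw, pointing down"""
    s=ctrl.sense();q=s["tool_rot"];R=Ro.from_quat(q[[1,2,3,0]])
    G=Ro.from_euler("z",yaw)*Ro.from_euler("x",np.pi)
    print("row",np.r_[(R.inv()*G).as_rotvec(),R.inv().apply(np.array(pos)-s["eef_pos"])].round(4).tolist(),"t",round(s["t"],2))
E
python3 -c "
from h import *
go([.539,.014,.262],.66)"
```

```text
row [-0.0008, 0.001, 2.0488, -0.4835, -0.386, -0.0285] t 0.1
```

Units first: shifts go in units of 5 mm and turns go in units of 0.2 rad. So -0.483 m is -96.6, -0.385 m is -77, 2.05 rad is 10.25.

```bash
echo '[[0, 0, 0.75, 0, 0, -6, 1], [0, 0, 10.25, -96.6, -77, -5.6, 1], [0, 0, 10.25, -96.6, -77, -5.6, 1], [0, 0, 10.25, -96.6, -77, -5.6, 1], [0, 0, 10.25, -96.6, -77, -5.6, 1], [0, 0, 10.25, -96.6, -77, -5.6, 1], [0, 0, 10.25, -96.6, -77, -5.6, 1], [0, 0, 10.25, -96.6, -77, -5.6, 1], [0, 0, 10.25, -96.6, -77, -5.6, 1], [0, 0, 10.25, -96.6, -77, -5.6, 1], [0, 0, 10.25, -96.6, -77, -5.6, 1], [0, 0, 10.25, -96.6, -77, -5.6, 1]]' | python3 jog.py; python3 -c "
from h import *
go([.539,.014,.262],.66)"
```

```text
t: 1.3
eef_pos: [0.5092, 0.0738, 0.2618]
tool_rot: [-0.0, 0.9, 0.436, -0.0]
contact_force: [0.8, 1.0, 0.3]
gripper_width: 1.001
grip_force: 0.0
row [-0.0002, 0.0, 0.2425, -0.0285, 0.0604, -0.0002] t 1.3
```

Scaled: 0.24 rad is 1.2.

```bash
echo '[[0, 0, 1.2, 0, 0, 0, 1], [0, 0, 1.2, 0, 0, 0, 1], [0, 0, 1.2, 0, 0, 0, 1]]' | python3 jog.py ; python3 -c "
from h import *
go([.539,.014,.262],.66);print(ctrl.sense()['eef_pos'])
a=ctrl.camera('top')[:,:,::-1];b=ctrl.camera('side')[:,:,::-1]
cv2.imwrite('pics/m2.png',np.hstack([cv2.resize(a[180:280,200:300],(400,400)),cv2.resize(b[130:230,190:290],(400,400))]))"
```

```text
t: 1.6
eef_pos: [0.5087, 0.0753, 0.2615]
tool_rot: [-0.0, 0.945, 0.327, -0.0]
contact_force: [-0.2, -0.3, -0.1]
gripper_width: 1.002
grip_force: 0.0
row [-0.0005, 0.0005, 0.0066, -0.0141, 0.0669, -0.0005] t 1.6
[0.50873686 0.07532223 0.2615324 ]
```

View pics/m2.png

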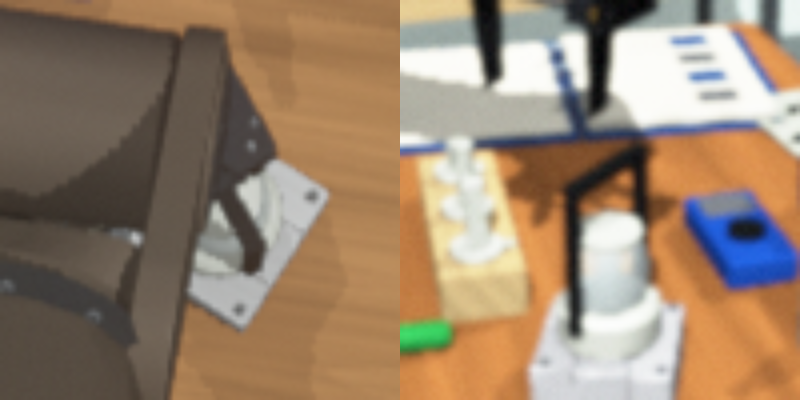

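The arm hides half of the stand in the top view. In the side view the fingers at about (490,80) and (600,110) are still off the bar, whose ends are at (570,190) and (640,155).

```bash
echo '[[0, 0, 0, -2.8, 13.4, 0, 1], [0, 0, 0, -2.8, 13.4, 0, 1], [0, 0, 0, -2.8, 13.4, 0, 1], [0, 0, 0, -2.8, 13.4, 0, 1]]' | python3 jog.py ; python3 -c "
from h import *
go([.539,.014,.203],.66);print(ctrl.sense()['eef_pos'])
b=ctrl.camera('side')[:,:,::-1]
cv2.imwrite('pics/m3.png',cv2.resize(b[110:230,180:300],(600,600)))"
```

```text
t: 2.1
eef_pos: [0.5389, 0.0149, 0.2616]
tool_rot: [-0.0, 0.945, 0.328, -0.0]
contact_force: [-0.4, -0.4, -1.9]
gripper_width: 1.002
grip_force: 0.0
row [-0.0008, 0.0003, 0.0092, -0.0005, 0.0008, 0.0586] t 2.1
[0.53891885 0.01491717 0.2615919 ]
```

View pics/m3.png

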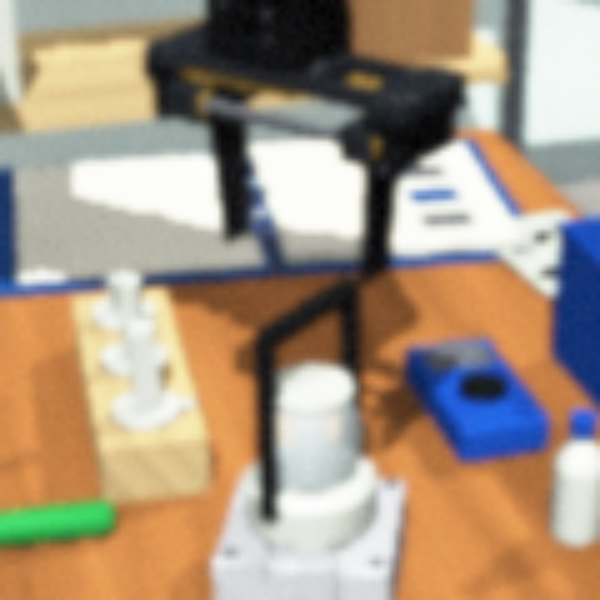

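The open fingers, at (235,240) and (375,270), straddle the bar's middle at (308,310). I go down and grip.

Scaled: 0.059 m is 11.8, 0.03 m is 6, 0.009 rad is 0.045.

```bash
echo '[[0, 0, 0.045, 0, 0.1, 6, 1], [0, 0, 0.045, 0, 0.1, 11.8, 1], [0, 0, 0.045, 0, 0.1, 11.8, 1], [0, 0, 0.045, 0, 0.1, 11.8, 0.5], [0, 0, 0.045, 0, 0.1, 11.8, 0.3], [0, 0, 0.045, 0, 0.1, 11.8, 0], [0, 0, 0.045, 0, 0.1, 11.8, 0], [0, 0, 0.045, 0, 0.1, 11.8, 0], [0, 0, 0.045, 0, 0.1, 11.8, 0], [0, 0, 0.045, 0, 0.1, 11.8, 0]]' | python3 jog.py 30
```

```text
t: 3.15
eef_pos: [0.5396, 0.0141, 0.2029]
tool_rot: [-0.0, 0.946, 0.324, 0.0]
contact_force: [-0.1, 0.0, -0.5]
gripper_width: 0.468
grip_force: 0.0
```

```bash
echo '[[0, 0, 0, 0, 0, 0, 0], [0, 0, 0, 0, 0, 0, 0], [0, 0, 0, 0, 0, 0, 0], [0, 0, 0, 0, 0, 0, 0], [0, 0, 0, 0, 0, 0, 0], [0, 0, 0, 0, 0, 0, 0]]' | python3 jog.py 30
```

```text
t: 3.75
eef_pos: [0.5396, 0.0142, 0.2028]
tool_rot: [-0.0, 0.946, 0.324, -0.0]
contact_force: [0.6, 1.0, -1.1]
gripper_width: 0.144
grip_force: 30.0
```

Scaled: -0.05 m is -10, -0.035 m is -7.

```bash
echo '[[0, 0, 0, 0, 0, -2, 0], [0, 0, 0, 0, 0, -4, 0], [0, 0, 0, 0, 0, -7, 0], [0, 0, 0, 0, 0, -10, 0], [0, 0, 0, 0, 0, -10, 0]]' | python3 jog.py; python3 -c "
from h import *
go([.505,-.284,.235],.66)"
```

```text
t: 4.25
eef_pos: [0.5404, 0.0141, 0.2552]
tool_rot: [0.001, 0.946, 0.324, 0.002]
contact_force: [0.6, 0.2, -3.2]
gripper_width: 0.148
grip_force: 30.0
row [0.0027, -0.0029, -0.0001, -0.2107, 0.2138, 0.0202] t 4.25
```

```bash
echo '[[0, 0, 0, -1.6, 1.6, 0, 0], [0, 0, 0, -5, 5, 0, 0], [0, 0, 0, -10, 10, 0, 0], [0, 0, 0, -16, 16, 1, 0], [0, 0, 0, -22, 22, 2, 0], [0, 0, 0, -28, 28, 3, 0], [0, 0, 0, -34, 34, 4, 0], [0, 0, 0, -38.6, 39, 4, 0], [0, 0, 0, -41.2, 41.8, 4, 0], [0, 0, 0, -42, 42.8, 4, 0], [0, 0, 0, -42, 42.8, 4, 0], [0, 0, 0, -42, 42.8, 4, 0]]' | python3 jog.py; python3 -c "
from h import *
go([.505,-.284,.148],.66)
a=ctrl.camera('top')[:,:,::-1];b=ctrl.camera('side')[:,:,::-1]
cv2.imwrite('pics/m4.png',np.hstack([cv2.resize(a[190:330,200:420],(440,280)),cv2.resize(b[200:340,200:320],(240,280))]))"
```

```text
t: 5.45
eef_pos: [0.505, -0.2825, 0.2327]
tool_rot: [-0.0, 0.946, 0.324, -0.0]
contact_force: [0.8, 1.0, -3.4]
gripper_width: 0.143
grip_force: 30.0
row [-0.0007, -0.0002, 0.0006, -0.0009, 0.0013, 0.0847] t 5.45
```

View pics/m4.png

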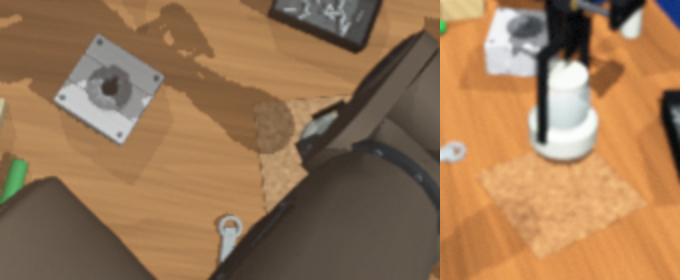

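The lantern hangs upright over the mat in the side view, and the hub with its bore now shows in the top view at about (110,88) of the crop. I lower the lantern.

```bash
echo '[[0, 0, 0, 0, 0.2, 4, 0], [0, 0, 0, 0, 0.2, 9, 0], [0, 0, 0, 0, 0.2, 13, 0], [0, 0, 0, 0, 0.2, 15.2, 0], [0, 0, 0, 0, 0.2, 16, 0], [0, 0, 0, 0, 0.2, 16.4, 0], [0, 0, 0, 0, 0.2, 16.8, 0], [0, 0, 0, 0, 0.2, 16.8, 0]]' | python3 jog.py
```

```text
t: 6.35
eef_pos: [0.5057, -0.2845, 0.1493]
tool_rot: [0.0, 0.946, 0.324, 0.0]
contact_force: [-0.0, -0.4, -3.0]
gripper_width: 0.142
grip_force: 30.0
```

Scaled: 0.003 m is 0.6, 0.002 m is 0.4.

```bash
echo '[[0, 0, 0, 0, 0, 0.2, 0], [0, 0, 0, 0, 0, 0.4, 0], [0, 0, 0, 0, 0, 0.4, 0], [0, 0, 0, 0, 0, 0.6, 0], [0, 0, 0, 0, 0, 0.6, 0]]' | python3 jog.py
```

```text
t: 6.85
eef_pos: [0.5055, -0.2845, 0.1458]
tool_rot: [-0.0, 0.946, 0.324, 0.0]
contact_force: [0.3, -0.5, -3.4]
gripper_width: 0.148
grip_force: 30.0
```

Scaled: 0.001 m is 0.2, 0.0005 m is 0.1.

```bash
echo '[[0, 0, 0, 0, 0, 0.1, 0], [0, 0, 0, 0, 0, 0.2, 0], [0, 0, 0, 0, 0, 0.2, 0]]' | python3 jog.py; echo '[[0, 0, 0, 0, 0, 0.1, 0], [0, 0, 0, 0, 0, 0.2, 0], [0, 0, 0, 0, 0, 0.2, 0]]' | python3 jog.py
```

```text
t: 7.15
eef_pos: [0.5057, -0.2845, 0.1458]
tool_rot: [0.0, 0.946, 0.324, 0.0]
contact_force: [-2.2, 2.0, 6.8]
gripper_width: 0.145
grip_force: 30.0
t: 7.45
eef_pos: [0.5058, -0.2847, 0.1458]
tool_rot: [0.001, 0.946, 0.324, 0.001]
contact_force: [-5.0, 3.2, 17.1]
gripper_width: 0.148
grip_force: 30.0
```

```bash
echo '[[0, 0, 0, 0, 0, -0.2, 0], [0, 0, 0, 0, 0, -0.3, 0], [0, 0, 0, 0, 0, -0.3, 0.15], [0, 0, 0, 0, 0, -0.3, 0.3], [0, 0, 0, 0, 0, -0.3, 0.5], [0, 0, 0, 0, 0, -0.3, 0.5], [0, 0, 0, 0, 0, -0.3, 0.5], [0, 0, 0, 0, 0, -0.3, 0.5]]' | python3 jog.py
```

```text
t: 8.25
eef_pos: [0.5055, -0.2845, 0.1452]
tool_rot: [-0.0, 0.946, 0.324, 0.0]
contact_force: [0.1, 0.0, 0.4]
gripper_width: 0.481
grip_force: 0.0
```

Scaled: -0.1 m is -20, 0.1 m is 20.

```bash
echo '[[0, 0, 0, 0, 0, -4, 0.5], [0, 0, 0, 0, 0, -12, 0.5], [0, 0, 0, 0, 0, -20, 0.5], [0, 0, 0, 12, -12, -20, 0.5], [0, 0, 0, 20, -20, -20, 0.5], [0, 0, 0, 20, -20, -20, 0.5], [0, 0, 0, 20, -20, -20, 0.5]]' | python3 jog.py; python3 - <<'E'
from h import *
np.set_printoptions(precision=4,suppress=True)
a=ctrl.camera('top')[:,:,::-1];b=ctrl.camera('side')[:,:,::-1]
cv2.imwrite('pics/t5.png',a);cv2.imwrite('pics/s5.png',b)
L=cv2.hconcat([cv2.resize(a[205:265,225:285],(360,360),interpolation=cv2.INTER_CUBIC),cv2.resize(b[190:250,213:273],(360,360),interpolation=cv2.INTER_CUBIC)])
K=cv2.hconcat([cv2.resize(a[220:300,310:410],(300,240)),cv2.resize(b[210:330,200:320],(240,240)),cv2.resize(a[222:272,158:208],(180,240))])
cv2.imwrite('pics/m5.png',cv2.vconcat([L,K]))
E
```

```text
t: 8.95
eef_pos: [0.5233, -0.1402, 0.2457]
tool_rot: [-0.0, 0.945, 0.326, 0.0]
contact_force: [0.6, 0.6, -0.8]
gripper_width: 0.499
grip_force: 0.0
```

View pics/m5.png

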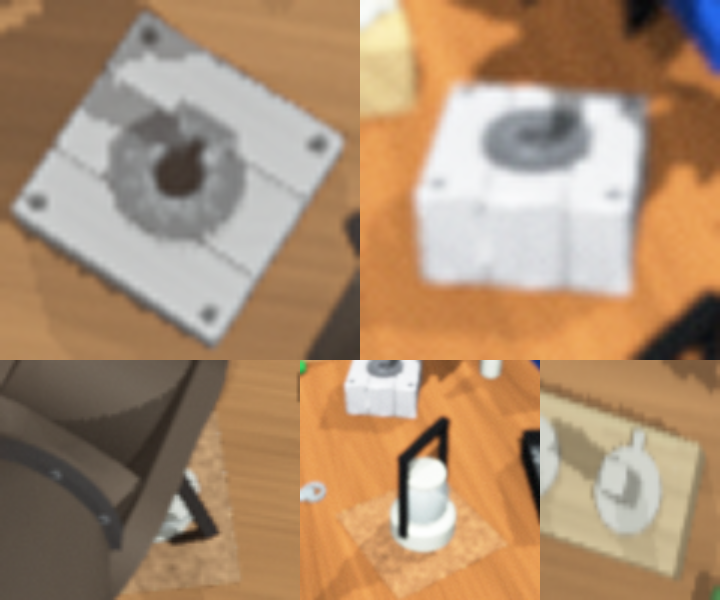

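The lantern stands on the mat in the side view. The bore shows at (178,170) in the top crop with a notch towards the upper right. I check the keyway direction numerically.

```bash
python3 - <<'E'
from h import *
np.set_printoptions(precision=4,suppress=True,linewidth=160)
a=cv2.imread('pics/t5.png');b=cv2.imread('pics/s5.png')
print(a[222:248,242:268].mean(2).astype(int))
print(b[207:222,232:254].mean(2).astype(int))
g=(a[:,:,1]<75).astype(np.uint8)
c=blob(g,(245,226,18,18));m=cv2.moments(c);p=(m['m10']/m['m00'],m['m01']/m['m00']);print(p,plane('top',[p],.06),len(c))
s=((a.max(2).astype(int)-a.min(2)<22)&(a.max(2)>95)).astype(np.uint8)
c=blob(s,(222,200,65,65));R=cv2.boxPoints(cv2.minAreaRect(c));q=plane('top',R,.056);print(q,q.mean(0),np.diff(q,axis=0))
C=np.array([.541,.0155,.06])
for y in(-.396,1.175):print(y,proj('top',[C,C+.0185*np.array([np.cos(y),np.sin(y),0])]),proj('side',[C,C+.0185*np.array([np.cos(y),np.sin(y),0])]))
E
```

```text
[[143 143 143 145 144 145 144 142 145 160 186 197 168 146 160 171 186 195 197 197 197 197 196 194 195 196]
 [144 145 145 146 146 145 145 142 127 111 139 157 140 137 131 139 155 177 194 196 197 198 198 196 195 195]
 [149 144 144 145 146 142 129 117 103  94  99 108 117 139 130 129 132 145 164 187 196 197 197 198 198 195]
 [183 152 149 143 135 117 106  96  94  95  94  96 107 146 139 137 135 131 135 155 173 193 196 197 199 198]
 [198 188 181 145 117  99  95  97  96  94  97  98 109 143 142 140 133 130 130 131 141 165 188 197 197 198]
 [201 196 168 141 123 117 102 101  97  95  97 100 103 120 130 117 120 129 136 129 130 138 169 197 197 197]
 [197 170 145 132 128 129 119 106 106 104  99  98 100 101 103  81  91 116 138 135 143 148 169 198 199 199]
 [194 151 135 130 133 131 129 125 137 151 121  89  85  81  72  59  74 121 149 152 144 146 170 199 200 199]
 [196 150 130 134 151 145 139 140 157 150 108  74  66  68  58  56  95 158 162 158 133 122 159 191 201 200]
 [198 151 129 133 146 139 141 142 144 113  76  62  59  59  54  63 105 166 173 150 134 122 139 163 196 202]
 [196 149 130 131 134 137 140 
[... 2816 characters left out ...]
 225 227 232 234 234 234 235 243 245 245 243 243]
 [243 236 234 240 244 244 243 243 242 242 241 241 242 243 239 239 242 245 245 244 244 243]
 [243 238 237 243 244 245 246 245 245 245 244 243 243 242 238 237 241 244 244 244 244 239]]
(254.61502347417837, 233.00938967136148) [[0.5433 0.0169 0.06  ]] 23
[[ 0.5116  0.0905  0.056 ]
 [ 0.6155  0.0453  0.056 ]
 [ 0.5687 -0.0564  0.056 ]
 [ 0.4667 -0.0099  0.056 ]] [0.5406 0.0174 0.056 ] [[ 0.1039 -0.0453  0.    ]
 [-0.0468 -0.1017  0.    ]
 [-0.102   0.0465  0.    ]]
-0.396 [[254.9724 233.9179]
 [258.6016 228.1864]] [[242.0964 212.3718]
 [247.8259 212.6794]]
1.175 [[254.9724 233.9179]
 [249.1958 230.3135]] [[242.0964 212.3718]
 [242.7817 209.2888]]
```

```bash
python3 - <<'E'
from h import *
np.set_printoptions(precision=4,suppress=True,linewidth=160)
a=cv2.imread('pics/top0.png');h=cv2.cvtColor(a,cv2.COLOR_BGR2HSV)
m=((h[:,:,1]<35)&(h[:,:,2]>90)).astype(np.uint8)
for r in m[232:264,168:200]: print("".join(".#"[v] for v in r))
go([.470,.203,.20],1.51)
E
```

```text
................................
................................
................................
................................
................................
................###.............
................###.............
................###.............
............#######.............
..........##########............
........#############...........
.......###############..........
.......###############..........
......#################.........
......#################.........
......#################.........
.....###################........
.....###################........
.....###################........
......#################.........
......#################.........
......#################.........
.......###############..........
........#############...........
.........###########............
...........#######..............
................................
................................
................................
................................
................................
................................
row [0.0005, 0.0001, -0.8482, 0.1708, -0.3062, 0.0454] t 9.05
```

```bash
echo '[[0, 0, -0.5, 4, -7, 0, 0.5], [0, 0, -1.25, 8, -16, 0, 0.5], [0, 0, -2, 14, -26, 0, 0.5], [0, 0, -2.75, 20, -36, 2, 0.5], [0, 0, -3.5, 26, -46, 4, 0.5], [0, 0, -4, 30, -55, 6, 0.5], [0, 0, -4.24, 34, -61.2, 9, 0.5], [0, 0, -4.24, 34, -61.2, 9, 0.5], [0, 0, -4.24, 34, -61.2, 9, 0.5], [0, 0, -4.24, 34, -61.2, 9, 0.5], [0, 0, -4.24, 34, -61.2, 9, 0.5]]' | python3 jog.py; python3 - <<'E'
from h import *
go([.470,.2035,.083],1.51)
b=ctrl.camera('side')[:,:,::-1];cv2.imwrite('pics/m6.png',cv2.resize(b[100:240,160:260],(430,600)))
E
```

```text
t: 10.15
eef_pos: [0.4707, 0.2005, 0.2007]
tool_rot: [0.0, 0.73, 0.684, 0.0]
contact_force: [0.1, 0.8, -0.9]
gripper_width: 0.499
grip_force: 0.0
row [0.0006, -0.0001, -0.0041, 0.0029, -0.0009, 0.1177] t 10.15
```

View pics/m6.png

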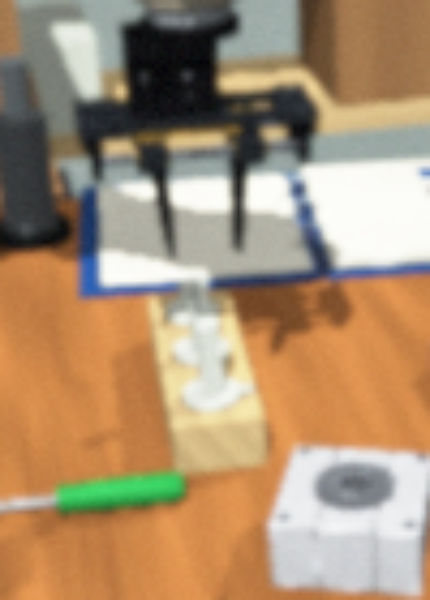

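The fingers, at (170,250) and (238,250), sit centred above the tall post at (208,330). I go down and grip.

```bash
echo '[[0, 0, 0, 0.6, -0.2, 7, 0.5], [0, 0, 0, 0.6, -0.2, 15, 0.5], [0, 0, 0, 0.6, -0.2, 21, 0.5], [0, 0, 0, 0.6, -0.2, 23.5, 0.5], [0, 0, 0, 0.6, -0.2, 23.5, 0.3], [0, 0, 0, 0.6, -0.2, 23.5, 0], [0, 0, 0, 0.6, -0.2, 23.5, 0], [0, 0, 0, 0.6, -0.2, 23.5, 0], [0, 0, 0, 0.6, -0.2, 23.5, 0], [0, 0, 0, 0.6, -0.2, 23.5, 0], [0, 0, 0, 0.6, -0.2, 23.5, 0], [0, 0, 0, 0.6, -0.2, 23.5, 0]]' | python3 jog.py 50; echo '[[0, 0, 0, 0, 0, 0, 0], [0, 0, 0, 0, 0, 0, 0]]' | python3 jog.py
```

```text
t: 11.4
eef_pos: [0.4696, 0.2051, 0.0839]
tool_rot: [0.0, 0.729, 0.685, 0.001]
contact_force: [-1.8, -0.9, 7.4]
gripper_width: 0.189
grip_force: 50.0
t: 11.6
eef_pos: [0.4696, 0.2051, 0.0839]
tool_rot: [0.0, 0.729, 0.685, 0.001]
contact_force: [-0.6, -1.8, 7.8]
gripper_width: 0.186
grip_force: 50.0
```

Scaled: -0.1 m is -20, -0.06 m is -12.

```bash
echo '[[0, 0, 0, 0, 0, -2, 0], [0, 0, 0, 0, 0, -6, 0], [0, 0, 0, 0, 0, -12, 0], [0, 0, 0, 0, 0, -18, 0], [0, 0, 0, 0, 0, -20, 0], [0, 0, 0, 0, 0, -20, 0], [0, 0, 0, 0, 0, -20, 0]]' | python3 jog.py; python3 - <<'E'
from h import *
go([.541,.0167,.17],1.16)
E
```

```text
t: 12.3
eef_pos: [0.4687, 0.2048, 0.1823]
tool_rot: [-0.0, 0.729, 0.684, -0.0]
contact_force: [-0.1, 0.4, -0.3]
gripper_width: 0.188
grip_force: 50.0
row [-0.0006, 0.0003, 0.3478, -0.1832, 0.084, 0.0122] t 12.3
```

```bash
echo '[[0, 0, 0.25, -4, 2, 0, 0], [0, 0, 0.75, -11, 5.2, 0, 0], [0, 0, 1.25, -20, 9.2, 0, 0], [0, 0, 1.6, -28, 12.8, 1, 0], [0, 0, 1.74, -34, 15.6, 2, 0], [0, 0, 1.74, -36.6, 16.8, 2.4, 0], [0, 0, 1.74, -36.6, 16.8, 2.4, 0], [0, 0, 1.74, -36.6, 16.8, 2.4, 0]]' | python3 jog.py; python3 - <<'E'
from h import *
go([.541,.0167,.13],1.16)
b=ctrl.camera('side')[:,:,::-1];a=ctrl.camera('top')[:,:,::-1];cv2.imwrite('pics/s7.png',b);cv2.imwrite('pics/t7.png',a)
cv2.imwrite('pics/m7.png',cv2.hconcat([cv2.resize(b[150:250,200:290],(540,600),interpolation=cv2.INTER_CUBIC),cv2.resize(a[200:260,220:246],(260,600),interpolation=cv2.INTER_CUBIC)]))
E
```

```text
t: 13.1
eef_pos: [0.5408, 0.0177, 0.1702]
tool_rot: [-0.001, 0.836, 0.548, -0.001]
contact_force: [0.1, 0.9, -1.4]
gripper_width: 0.185
grip_force: 50.0
row [-0.0017, 0.0003, 0.0003, -0.0008, 0.0006, 0.0402] t 13.1
```

View pics/m7.png

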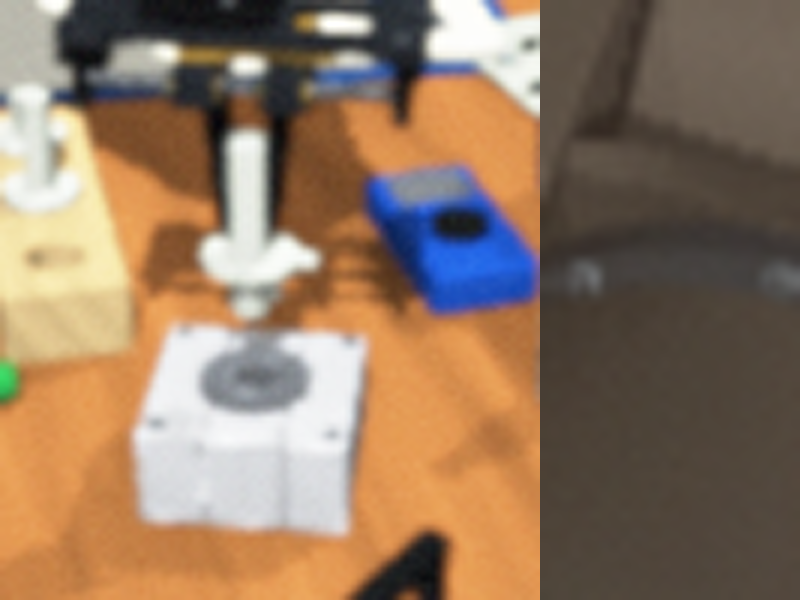

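The post hangs upright in the grip, its nose at (251,315) and the tab to the right, with the hub at (255,378). I check the offset in pixels before lowering.

```bash
python3 - <<'E'
from h import *
e=ctrl.sense()['eef_pos']
print("expect nose,flange top",proj('side',[e-[0,0,.068],e-[0,0,.032]]).round(2).tolist(),"hub",proj('side',[[.541,.0167,.06]]).round(2).tolist())
b=cv2.imread('pics/s7.png');h=cv2.cvtColor(b,cv2.COLOR_BGR2HSV)
print(np.array(b[188:206,230:256].mean(2),int))
E
```

```text
expect nose,flange top [[241.68, 200.55], [241.53, 190.62]] hub [[241.99, 212.18]]
[[ 82  83  88 100 115 124 120 128 173 219 232 232 229 201 139  97 108 119
  107  90  84  86  88  89  99 106]
 [ 81  83  84 109 153 190 194 185 192 223 232 232 228 204 152 141 172 189
  171 124  95  87  85  89  96 103]
 [ 84  83  97 144 208 240 240 231 220 227 231 230 229 209 181 192 228 240
  229 188 136 103  96  91  90  90]
 [ 88  84 105 167 232 244 244 235 229 229 231 232 228 217 209 231 244 249
  246 236 204 178 143 109  93  90]
 [ 85  84 116 178 231 240 240 235 229 230 230 231 228 225 233 243 249 249
  249 246 242 233 198 138  94  91]
 [ 85  84 105 162 215 234 236 236 231 231 233 232 231 236 242 248 249 248
  244 240 239 236 205 143  96 100]
 [ 91  92  99 136 195 226 236 237 237 235 235 237 242 245 248 248 247 240
  225 201 199 197 171 116  96 106]
 [109 107 112 129 172 208 228 234 236 234 234 237 242 245 246 243 235 211
  174 139 128 124 113  93  83  98]
 [119 122 121 125 149 177 201 212 219 217 225 229 230 228 224 217 198 165
  138 111  94  85  87  84  85 101]
 [108 106 103 108 122 139 154 160 16
[... 245 characters left out ...]
35 124 106
   95  91  86  89  84  85  95 112]
 [149 145 146 145 143 144 132 126 150 183 210 215 206 180 148 118 105  92
   87  86  91  96 100  93 107 129]
 [151 147 147 142 145 148 143 146 160 193 213 219 212 184 145 103  85  88
   88  92 106 117 122 119 125 139]
 [157 148 146 148 145 145 143 149 155 183 197 202 190 162 121  90  81  88
   91  95 118 135 142 142 142 146]
 [169 164 167 164 163 165 159 152 148 156 161 151 135 120 105  90  86  87
   89 101 123 144 151 151 148 146]
 [183 182 200 208 206 204 196 182 158 151 144 129 121 116 107 107 107 109
  115 122 145 157 165 168 159 156]
 [202 208 227 235 236 236 233 217 189 175 165 153 148 137 134 132 141 159
  175 182 189 199 204 207 202 194]]
```

```bash
echo '[[0, 0, 0, -0.1, 0.1, 3, 0], [0, 0, 0, -0.1, 0.1, 6, 0], [0, 0, 0, -0.1, 0.1, 7.6, 0], [0, 0, 0, -0.1, 0.1, 7.6, 0]]' | python3 jog.py; echo '[[0, 0, 0, 0, 0, 0.4, 0], [0, 0, 0, 0, 0, 0.8, 0], [0, 0, 0, 0, 0, 0.8, 0]]' | python3 jog.py ; echo '[[0, 0, 0, 0, 0, 0.4, 0], [0, 0, 0, 0, 0, 0.6, 0], [0, 0, 0, 0, 0, 0.6, 0]]' | python3 jog.py
```

```text
t: 13.6
eef_pos: [0.5412, 0.0172, 0.1322]
tool_rot: [-0.001, 0.836, 0.549, -0.001]
contact_force: [0.9, 0.3, -0.4]
gripper_width: 0.189
grip_force: 50.0
t: 13.9
eef_pos: [0.5418, 0.0164, 0.1291]
tool_rot: [0.0, 0.837, 0.548, 0.0]
contact_force: [0.1, -0.3, -1.1]
gripper_width: 0.19
grip_force: 50.0
t: 14.2
eef_pos: [0.5418, 0.0163, 0.1258]
tool_rot: [-0.0, 0.837, 0.548, 0.0]
contact_force: [1.2, 0.1, -0.4]
gripper_width: 0.186
grip_force: 50.0
```

Scaled: 0.002 m is 0.4, 0.001 m is 0.2.

```bash
echo '[[0, 0, 0, 0, 0, 0.2, 0], [0, 0, 0, 0, 0, 0.4, 0], [0, 0, 0, 0, 0, 0.4, 0]]' | python3 jog.py ; echo '[[0, 0, 0, 0, 0, 0.2, 0], [0, 0, 0, 0, 0, 0.4, 0], [0, 0, 0, 0, 0, 0.4, 0]]' | python3 jog.py; echo '[[0, 0, 0, 0, 0, 0.2, 0], [0, 0, 0, 0, 0, 0.4, 0], [0, 0, 0, 0, 0, 0.4, 0]]' | python3 jog.py
```

```text
t: 14.5
eef_pos: [0.5421, 0.0167, 0.1239]
tool_rot: [0.0, 0.837, 0.548, 0.001]
contact_force: [1.7, 4.7, -1.3]
gripper_width: 0.185
grip_force: 50.0
t: 14.8
eef_pos: [0.5421, 0.0168, 0.1219]
tool_rot: [-0.0, 0.837, 0.548, 0.001]
contact_force: [1.7, 6.3, 1.2]
gripper_width: 0.189
grip_force: 50.0
t: 15.1
eef_pos: [0.5421, 0.0168, 0.12]
tool_rot: [-0.0, 0.837, 0.548, 0.001]
contact_force: [2.5, 6.1, 2.7]
gripper_width: 0.19
grip_force: 50.0
```

```bash
echo '[[0, 0, 0, 0.1, 0, 0, 0], [0, 0, 0, 0.12, 0, 0.2, 0], [0, 0, 0, 0.12, 0, 0.2, 0]]' | python3 jog.py ; echo '[[0, 0, 0, 0, 0, 0.2, 0], [0, 0, 0, 0, 0, 0.3, 0], [0, 0, 0, 0, 0, 0.3, 0]]' | python3 jog.py; echo '[[0, 0, 0, 0, 0, 0.2, 0], [0, 0, 0, 0, 0, 0.3, 0], [0, 0, 0, 0, 0, 0.3, 0]]' | python3 jog.py
```

```text
t: 15.4
eef_pos: [0.5421, 0.017, 0.1188]
tool_rot: [0.0, 0.837, 0.548, 0.0]
contact_force: [1.3, 4.1, 0.3]
gripper_width: 0.184
grip_force: 50.0
t: 15.7
eef_pos: [0.5422, 0.017, 0.1174]
tool_rot: [0.0, 0.837, 0.548, 0.0]
contact_force: [2.1, 5.4, 1.5]
gripper_width: 0.19
grip_force: 50.0
t: 16.0
eef_pos: [0.5422, 0.017, 0.1159]
tool_rot: [0.0, 0.837, 0.548, 0.0]
contact_force: [3.3, 5.4, 1.5]
gripper_width: 0.186
grip_force: 50.0
```

Scaled: 0.002 m is 0.4, 0.001 m is 0.2.

```bash
echo '[[0, 0, 0, 0.1, 0.04, 0.2, 0], [0, 0, 0, 0.1, 0.04, 0.4, 0], [0, 0, 0, 0.1, 0.04, 0.4, 0]]' | python3 jog.py ; echo '[[0, 0, 0, 0, 0, 0.3, 0], [0, 0, 0, 0, 0, 0.6, 0], [0, 0, 0, 0, 0, 0.6, 0]]' | python3 jog.py; python3 -c "
from h import *
print(ctrl.sense()['wrist_torque'])"
```

```text
t: 16.3
eef_pos: [0.5423, 0.0172, 0.1136]
tool_rot: [-0.0, 0.837, 0.548, -0.0]
contact_force: [1.2, 3.7, -0.8]
gripper_width: 0.189
grip_force: 50.0
t: 16.6
eef_pos: [0.5423, 0.0172, 0.1107]
tool_rot: [-0.0, 0.837, 0.548, -0.0]
contact_force: [1.0, 2.5, 1.1]
gripper_width: 0.185
grip_force: 50.0
[ 0.54028596 -0.23413058  0.05635416]
```

Key is in the keyway; now the spring.

Scaled: 0.004 m is 0.8, 0.003 m is 0.6.

```bash
echo '[[0, 0, 0, 0.04, 0, 0.3, 0], [0, 0, 0, 0.04, 0, 0.6, 0], [0, 0, 0, 0.04, 0, 0.8, 0], [0, 0, 0, 0.04, 0, 0.8, 0]]' | python3 jog.py ; echo '[[0, 0, 0, 0, 0, 0.3, 0], [0, 0, 0, 0, 0, 0.6, 0], [0, 0, 0, 0, 0, 0.8, 0], [0, 0, 0, 0, 0, 0.8, 0]]' | python3 jog.py; echo '[[0, 0, 0, 0, 0, 0.3, 0], [0, 0, 0, 0, 0, 0.6, 0], [0, 0, 0, 0, 0, 0.6, 0]]' | python3 jog.py
```

```text
t: 17.0
eef_pos: [0.5423, 0.0173, 0.1067]
tool_rot: [-0.0, 0.837, 0.548, -0.0]
contact_force: [0.7, 0.6, 2.6]
gripper_width: 0.189
grip_force: 50.0
t: 17.4
eef_pos: [0.5423, 0.0173, 0.1028]
tool_rot: [0.0, 0.837, 0.548, -0.0]
contact_force: [-0.7, 0.2, 4.4]
gripper_width: 0.191
grip_force: 50.0
t: 17.7
eef_pos: [0.5424, 0.0173, 0.0999]
tool_rot: [0.0, 0.837, 0.548, -0.0]
contact_force: [-0.5, -0.7, 5.8]
gripper_width: 0.19
grip_force: 50.0
```

Scaled: 0.0015 m is 0.3, 0.001 m is 0.2.

```bash
echo '[[0, 0, 0, 0, 0, 0.2, 0], [0, 0, 0, 0, 0, 0.3, 0], [0, 0, 0, 0, 0, 0.3, 0]]' | python3 jog.py ; echo '[[0, 0, 0, 0, 0, 0.1, 0], [0, 0, 0, 0, 0, 0.2, 0], [0, 0, 0, 0, 0, 0.2, 0]]' | python3 jog.py
```

```text
t: 18.0
eef_pos: [0.5424, 0.0173, 0.0989]
tool_rot: [0.0, 0.836, 0.548, 0.0]
contact_force: [-2.6, -0.1, 12.3]
gripper_width: 0.188
grip_force: 50.0
t: 18.3
eef_pos: [0.5424, 0.0173, 0.0989]
tool_rot: [0.0, 0.836, 0.548, 0.0]
contact_force: [-6.7, -0.5, 25.7]
gripper_width: 0.186
grip_force: 50.0
```

The tool hit a hard stop at exactly the expected height of 0.0989, pressing with 26 N. One last look.

```bash
echo '[[0, 0, 0, 0, 0, 0, 0], [0, 0, 0, 0, 0, 0, 0], [0, 0, 0, 0, 0, 0, 0], [0, 0, 0, 0, 0, 0, 0]]' | python3 jog.py; python3 - <<'E'
from h import *
b=ctrl.camera('side')[:,:,::-1]
cv2.imwrite('pics/m8.png',cv2.resize(b[150:340,190:320],(410,600),interpolation=cv2.INTER_CUBIC))
E
```

```text
t: 18.7
eef_pos: [0.5424, 0.0173, 0.0989]
tool_rot: [0.0, 0.837, 0.548, 0.0]
contact_force: [-5.9, 0.6, 25.2]
gripper_width: 0.188
grip_force: 50.0
```

View pics/m8.png

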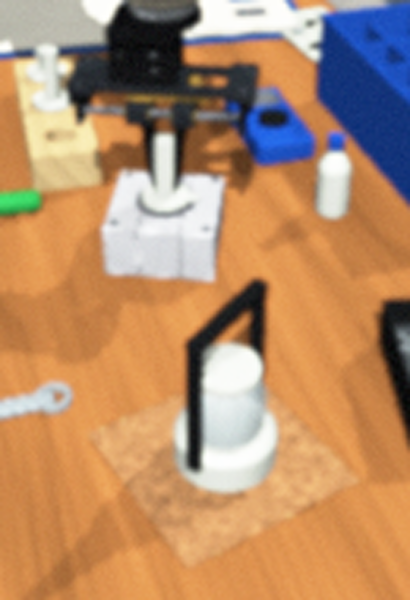

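The flange lies flush on the hub at (165,205), and the lantern stands upright and wholly on the mat at (228,445). The other objects in this view are undisturbed.

```bash
python3 -c "
from rig import ctrl
print(ctrl.finish_job())"
```

```text
the job is handed in; nothing more can be done
None
```

I handed the job in at about 18.8 s: the lantern stands upright on the mat, released, and the keyed post is fully home in the hub, still held and pressed with about 25 N; the verdict was not shown.

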